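# Lock up the pigment case and put its key in the dish

### The arm

A 6-joint arm with a two-finger parallel gripper is mounted at the origin on the work surface. World frame = base frame: x ahead of the robot, y to its left, z up, the work surface at z = 0. Lengths are in m, angles in rad, forces in N, time in s.
With the tool pointing down it reaches from about 0.3 to 0.825 m from the base axis. Payload 5.4 kg.
Tool frame: the origin (TCP) lies midway between the tips of the shut fingers; the grasp point (between the pads) lies 19 mm behind it; z points along the fingers, y is the line along which they close (so a half turn about z gives the same grasp; the last joint's range is limited). The gripper opens to 92 mm and grips with 3 to 60 N. Pads are 20 mm wide; open, the fingers measure 128 mm over their backs; the gripper's body (75 mm by 189 mm) begins 69 mm behind the grasp point.
Start: joints at [1.139, 0.158, 1.597, -0, 1.386, -0.21], TCP at [0.127, 0.561, 0.215] pointing down, gripper open.
Joint ranges: [-2.91, 2.91], [-0.94, 2.29], [0.18, 2.7], [-1.29, 4.43], [0.17, 2.64], [-3, 3]. Speed limits (rad/s): [2.57, 2.57, 3.14, 3.14, 3.14, 3.14].

### API

Orientations are given as a unit quaternion [w, x, y, z].
In Python, from bench import env gives the robot as it stands. Calls block until the motion is done:
- env.movep(position, orientation): joint-space move of the TCP to a pose.
- env.line_to(position, ori=None, max_speed=0.15): straight line of the TCP; ori=None keeps the orientation; max_speed is the mean speed in m/s.
- env.move_joints(angles): joint-space move.
- env.open_gripper() and env.gripper_close(): open the fingers fully, or close them until they stop; the grip force is fixed at half the most.
- env.hold(seconds).
- env.solve_ik(position, orientation): joint angles nearest the present ones, or None.
- env.grab_frame(name): name is "side" or "top"; returns the picture (480x640x3 uint8, red, green, blue); there is no depth.
- env.get_calibration(name): a dict with "fx", "fy", "cx", "cy" (pixels), "R" (3x3) and "t" (3): a world point X has camera coordinates R X + t. Camera axes: x right, y down, z forward; pixel columns grow to the right and rows downward; lengths in m; the calibration is good to about 2 mm. A picture is of the moment at which its call begins. get_calibration takes no time and is no camera call.
A pose or a line that the arm cannot do raises env.Unreachable and nothing moves.
- env.job_done(): hands the job in; it is judged then, once.
Readings, each from a call of its own:
- env.current_t(): time.
- env.current_joints(): joint angles.
- env.current_qd(): joint speeds.
- env.current_tau(): joint torques, N m.
- env.current_tcp_pos(): TCP position.
- env.current_tool_rot(): TCP orientation.
- env.current_wrist_force(): force on the tool from outside, world axes, zero at the start.
- env.current_ft_torque(): the same for the moment, N m.
- env.current_finger_gap(): finger opening in m.
- env.current_grasp_force(): force on a finger pad.
Only numpy, scipy, OpenCV 4.12 (cv2) and the standard library are available. Lean on these libraries where they do the work, as an engineer would, in place of code of your own. Each camera call takes 0.05 s, during which the arm holds its last target. There are 200 camera calls.

### The job

Lock the green pigment case with the key that is in its lock: turn the key clockwise until the bolt is all the way out, then back anticlockwise to the one position where it comes out, draw it out and set it down in the white dish. Feel for the stops and for the release and never force the lock; do not drop the key in from a height or disturb the other things.

Things in the scene. Friction and masses are not known exactly. Their poses are not given: they have to be found in the camera images.
- case: Low green metal pigment case, 180 x 220 x 60 mm, fixed to the table; origin at the centre of its underside, z up. The white lid (+y half of its top, shut) carries a steel keeper. On the other half stands a dark lock housing, 60 x 66 mm, 25 mm high, with a round brass face, 50 mm across. Over 40 N between key and case or lock is forcing it; fingers may press on it with 15 N at most.
- lock (a point): On the lock's vertical axis, level with the top of the brass face (89 mm above the table); axes as the case's. Angles here: key's +x from the case's +x, anticlockwise seen from above. The keyhole's own angle varies and is not measured: home is somewhere from 206 to 260 degrees. A hard stop ends the anticlockwise turn there; the key comes out from that stop to about 0.06 rad before it, nowhere else.
- bolt (a joint): How far the bolt is out towards the keeper, m: 0 to 0.006 (hard stop, fully out); starts at 0 to 0.0015. The key's bit pushes it when turned clockwise (seen from above): meets it at about 186 degrees, or later, and brings it to its end at about 161 degrees. It takes 0.05 to 0.08 N m on the key and stays where it is left. At either stop the moment climbs 0.1 N m within 0.05 rad; some 0.2 N m forces the lock.
- key: Key, 70 mm long, 45 g, upright in the lock at first at 192 to 197 degrees, so it is held in. Origin: middle of its lower tip (26 mm below the top of the brass face); z up the shaft. Shaft 8 mm thick; the bit, 16 mm long from the axis, 4 mm thick, 10 to 19 mm above the tip, points to the key's +x. Play in the lock 0.8 mm sideways, 2.5 mm up. It must rise over 28 mm to be clear.
- key_bow (a point): Middle of the key's red bow, on the shaft axis 56 mm above the tip. The bow is a plate 32 mm wide (key's x), 10 mm thick (key's y), 28 mm high (z); its lower edge is 16 mm above the brass face while in the lock.
- dish: Loose white porcelain dish, 150 mm across at the rim, 32 mm high, 0.5 kg, origin at the centre of its underside.
- dish_in (a point): Centre of the dish's inner floor. The key counts as in the dish when it lies or leans within the rim; it may topple over when let go with its tip near the floor (lower than 40 mm above it).
- jar: Bystander: green glass jar, 64 mm across, 85 mm high, origin at the centre of its underside.
- mug: Bystander: blue cup, 76 mm across, 85 mm high, origin at the centre of its underside.
- brush: Bystander: brush, 200 mm long, lying on the table.
Not all that is in view belongs to the job. Leave any purple look-alike of the key alone.

How it is judged:
On the way, in this order (a step that is already met when the one before it is completed fails the run):
1. the bolt is all the way out (over 5.2 mm), the key still in the lock (value of joint bolt above 0.0052 m and distance between lock and key below 0.032 m), for 0.2 s.
2. the key is turned back and drawn clear of the lock, bolt still out (value of joint bolt above 0.005 m and z of key in the frame of lock above 0.002 m), for 0.1 s.
At the end, for the whole second after the job is handed in: The bolt is still out (over 5 mm of its 6 mm), and the key rests released in the upright dish: tip within 75 mm and bow within 90 mm of the dish's centre seen from above, tip lower than 40 mm and bow lower than 60 mm above the dish's floor, slower than 20 mm/s (value of joint bolt above 0.005 m and horizontal distance between key_bow and dish_in below 0.09 m and horizontal distance between key and dish_in below 0.075 m and z of key in the frame of dish_in below 0.04 m and z of key_bow in the frame of dish_in below 0.06 m and linear speed of key below 0.02 m/s and angle between dish's own z axis and vertical below 0.1 rad and contact force between the fingers and key below 0.1 N); the robot touches nothing.
It fails at once if the lock is forced: over 40 N between the key and the case (contact force between key and case above 40 N).
It fails at once if the fingers press on the case, lock or bolt with over 15 N (contact force between the fingers and case above 15 N).
It fails at once if the key is let go, away from the lock, with its tip over 40 mm above the dish floor (horizontal distance between key and lock above 0.04 m and z of key in the frame of dish_in above 0.04 m and contact force between the fingers and key below 0.05 N).
It fails at once if the dish is pushed more than 40 mm (distance of dish from where it was at the start of the episode above 0.04 m).
It fails at once if the jar, the cup or the brush is moved more than 30 mm (distance of any of jar, mug, brush from where it was at the start of the episode above 0.03 m).
It also fails if it takes over 70 s, if anything falls off the work surface, if the arm or the gripper's body presses on something with over 40 N, if the wrist force passes 120 N, or if a joint passes its speed limit or range.

## Working session

There is one attempt and no reset: what is moved stays moved. The work goes in short steps, each a Python script; the robot and the scene stay as the last script left them, time stands still between calls to the robot, and variables do not carry over. Pictures are saved under pics/ and viewed, at most 10 in all, crops included, and the job is handed in when it is done.

```bash
ls; mkdir -p pics; python3 - <<'E'
from bench import env
import cv2
for n in("top","side"):
    cv2.imwrite(f"pics/{n}0.png",env.grab_frame(n)[:,:,::-1]); print(n,env.get_calibration(n))
print(env.current_t(),env.current_tool_rot(),env.current_ft_torque(),env.current_wrist_force())
E
```

```text
pics
top {'fx': 546.5904853810272, 'fy': 546.5904853810272, 'cx': 318.8017298293832, 'cy': 244.87773339738877, 'R': array([[-0.02086995, -0.99969449,  0.01324301],
       [-0.99575651,  0.01959661, -0.08991637],
       [ 0.08962938, -0.01506337, -0.99586127]]), 't': array([-0.07055695,  0.55579904,  1.20350727])}
side {'fx': 615.606768178118, 'fy': 615.606768178118, 'cx': 320.6310045758382, 'cy': 244.40502510029003, 'R': array([[ 0.98749777, -0.15749761,  0.00653154],
       [-0.08676521, -0.57767067, -0.81164549],
       [ 0.1316053 ,  0.8009314 , -0.58411381]]), 't': array([-0.54804677,  0.09726588,  1.15576764])}
0.1 [-2.69472396e-04  1.10680110e-01  9.93855728e-01 -7.94803538e-04] [-0.01520911  0.02555269  0.00946403] [-0.61897896 -0.24613818 -1.10357821]
```

View pics/top0.png

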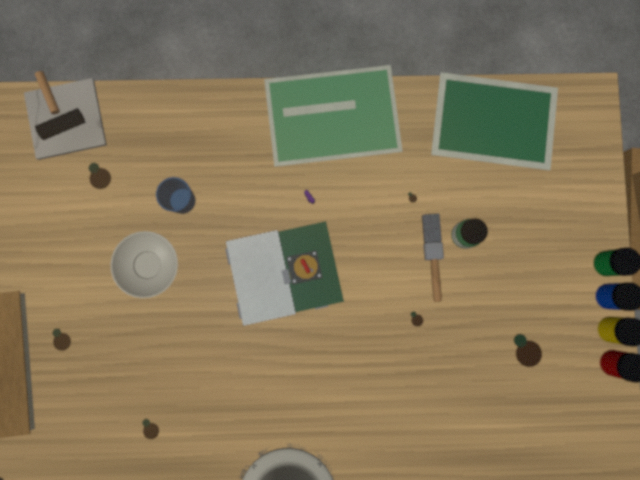

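View pics/side0.png

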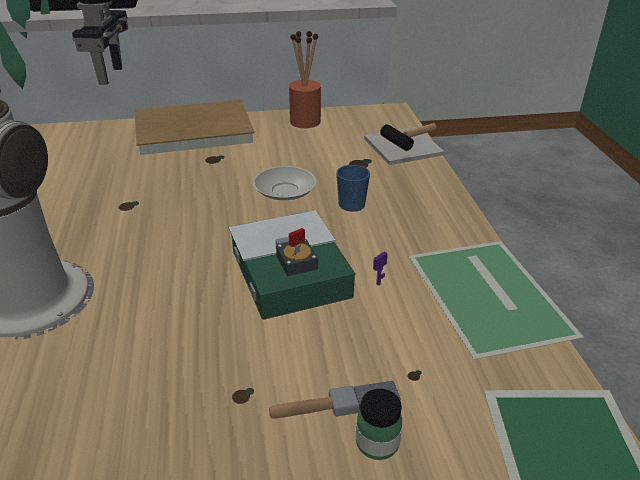

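```bash
cat > h.py <<'E'
from bench import env
import numpy as np, cv2
def ray(n,uv,z):
    c=env.get_calibration(n);R=np.array(c['R']);t=np.array(c['t'])
    d=R.T@np.array([(uv[0]-c['cx'])/c['fx'],(uv[1]-c['cy'])/c['fy'],1]);o=-R.T@t
    return (o+d*(z-o[2])/d[2])
def proj(n,X):
    c=env.get_calibration(n);p=np.array(c['R'])@X+c['t']
    return np.array([c['fx']*p[0]/p[2]+c['cx'],c['fy']*p[1]/p[2]+c['cy']])
E
python3 - <<'E'
from h import *
T=cv2.imread("pics/top0.png");S=cv2.imread("pics/side0.png")
a=cv2.resize(T[215:330,220:350],None,fx=3,fy=3,interpolation=cv2.INTER_CUBIC)[:345,:390]
b=cv2.resize(S[205:320,225:360],None,fx=3,fy=3,interpolation=cv2.INTER_CUBIC)[:345,:400]
cv2.imwrite("pics/c1.png",np.hstack([a,b]))
def hsv(i):return cv2.cvtColor(i,cv2.COLOR_BGR2HSV).astype(int)
h=hsv(T)
def comp(m,box):
    k=np.zeros(m.shape,np.uint8);x0,y0,x1,y1=box;k[y0:y1,x0:x1]=m[y0:y1,x0:x1]
    n,l,s,c=cv2.connectedComponentsWithStats(k);i=1+np.argmax(s[1:,4]);return (l==i).astype(np.uint8)
red=((h[...,0]<6)|(h[...,0]>174))&(h[...,1]>150)&(h[...,2]>60)
r=comp(red,(280,240,335,295));ys,xs=np.nonzero(r);print("red",len(xs),xs.mean(),ys.mean(),cv2.minAreaRect(np.c_[xs,ys].astype(np.float32)))
P=np.array([ray("top",(x,y),.133)[:2] for x,y in zip(xs,ys)]);w,v=np.linalg.eigh(np.cov(P.T));print("bow top",P.mean(0),np.degrees(np.arctan2(v[1,1],v[0,1])))
br=(h[...,0]>8)&(h[...,0]<25)&(h[...,1]>120)
b_=comp(br|(r>0),(285,248,325,288));c=max(cv2.findContours(b_,0,1)[0],key=len);e=cv2.fitEllipse(cv2.convexHull(c));print("brass",e,ray("top",e[0],.089))
wood=(h[...,0]>8)&(h[...,0]<25)&(h[...,1]>60)
m=comp(~wood,(215,212,355,335));c=max(cv2.findContours(m,0,1)[0],key=cv2.contourArea)
P=np.array([ray("top",p[0],.06)[:2] for p in c],np.float32)
(rc,sz,ang)=cv2.minAreaRect(P);print("case",rc,sz,ang)
g=(h[...,2]>90)&(h[...,1]<60)
d=comp(g,(100,220,190,310));c=max(cv2.findContours(d,0,1)[0],key=len);e=cv2.fitEllipse(cv2.convexHull(c));print("dish",e,ray("top",e[0],.032))
hs=hsv(S);red=((hs[...,0]<6)|(hs[...,0]>174))&(hs[...,1]>150)&(hs[...,2]>60)
r=comp(red,(270,220,320,255));ys,xs=np.nonzero(r);print("sidered",len(xs),xs.mean(),ys.mean(),xs.min(),xs.max(),ys.min(),ys.max())
E
```

```text
red 35 305.0571428571429 265.77142857142854 ((305.0154113769531, 265.7769470214844), (12.03136920928955, 2.9768331050872803), 60.2551155090332)
bow top [ 0.50227907 -0.05120802] -152.93392087794126
brass ((305.24407958984375, 266.3599853515625), (22.35794448852539, 22.651620864868164), 53.469139099121094) [ 0.50331037 -0.05110654  0.089     ]
case (0.49373361468315125, -0.003112122416496277) (0.18840016424655914, 0.22834578156471252) 11.279096603393555
dish ((143.75975036621094, 264.1544189453125), (65.56099700927734, 67.3968276977539), 54.297210693359375) [0.51835674 0.30774657 0.032     ]
sidered 218 296.6834862385321 236.88532110091742 289 304 228 246
```

View pics/c1.png

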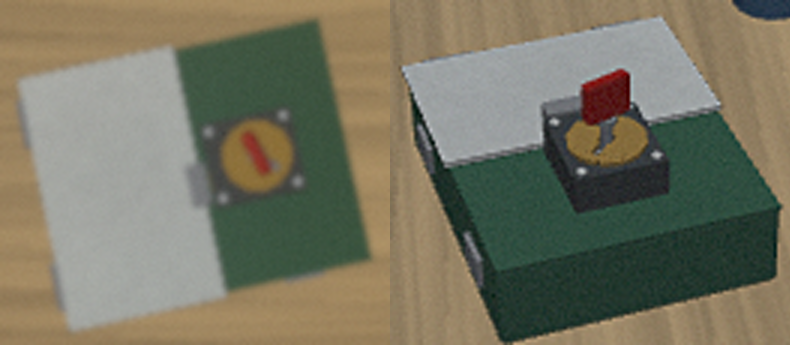

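Candidates: red key, top (305,266) and side (297,237), sitting in the brass lock. The purple look-alike is at top (310,197) and side (380,267). The crop shows the red bow in the brass face of the green case, so it is the red one. Its angle is about 196° in the case frame, which fits the 192–197° given.

```bash
cat >> h.py <<'E'
def quat(deg):
    p=np.radians(deg)/2; return np.array([0,np.cos(p),np.sin(p),0])
def F(n=4):
    a=[]
    for _ in range(n): a.append(np.r_[env.current_wrist_force(),env.current_ft_torque()]); env.hold(.01)
    return np.mean(a,0)
E
python3 - <<'E'
from h import *
print("side bow",ray("side",(296.7,236.9),.119),"pred px of (.503,-.051,.119)",proj("side",np.array([.503,-.051,.119])))
print("face px pred",proj("side",np.array([.503,-.051,.089])))
S=cv2.imread("pics/side0.png");h=cv2.cvtColor(S,cv2.COLOR_BGR2HSV).astype(int)
m=((h[...,0]>8)&(h[...,0]<25)&(h[...,1]>110)).astype(np.uint8);m[:237]=0;m[270:]=0;m[:,:278]=0;m[:,316:]=0
ys,xs=np.nonzero(m);print("brass side",xs.min(),xs.max(),ys.min(),ys.max(),cv2.fitEllipse(cv2.convexHull(np.c_[xs,ys].astype(np.int32))))
p=np.array([.503,-.051]);t0=env.current_t()
env.movep([*p,.25],quat(27)); print(env.current_joints(),env.current_t()-t0)
print(env.current_tcp_pos(),env.current_tool_rot())
for _ in range(4):print(np.round(F(1),2))
t=env.current_t();env.line_to([*p,.16]);print(env.current_t()-t,np.round(F(),3),env.current_finger_gap())
t=env.current_t();env.line_to([*p,.1595]);print("dt small",env.current_t()-t)
cv2.imwrite("pics/s1.png",cv2.resize(env.grab_frame("side")[150:290,210:390,::-1],None,fx=4,fy=4))
E
```

```text
side bow [ 0.50233219 -0.05081132  0.119     ] pred px of (.503,-.051,.119) [297.08030476 236.92784477]
face px pred [297.33896622 250.319252  ]
brass side 284 310 243 260 ((296.87518310546875, 251.33795166015625), (17.08876609802246, 26.98798942565918), 88.3263931274414)
[-3.39271075e-01 -4.69550890e-02  1.74114129e+00  1.77219401e-04
  1.44754212e+00  7.58982643e-01] 2.55
[ 0.50304898 -0.0503267   0.24995104] [-1.10690421e-04  9.72220087e-01  2.34068560e-01 -9.04138610e-06]
[-0.5   0.22 -0.09 -0.05  0.1   0.02]
[ 0.96 -1.04 -0.17 -0.03  0.1   0.  ]
[-0.18 -0.32  0.56 -0.08  0.14 -0.07]
[ 0.12  0.09 -0.24 -0.02  0.18 -0.01]
0.75 [ 0.13  -0.077 -0.236 -0.029  0.138  0.006] 0.09187813638982337
dt small 0.25
```

View pics/s1.png

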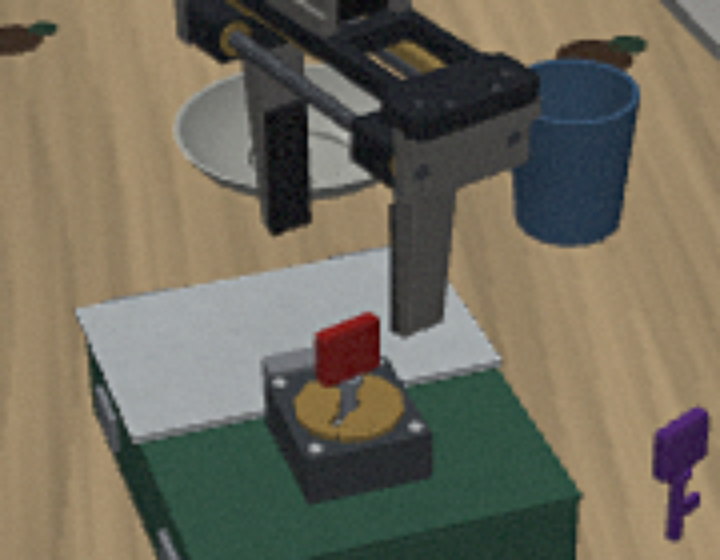

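The picture shows the open fingers straddling the red bow (crop (348,350)), with the purple look-alike at crop (680,440) well clear. I'll lower the gripper and touch the bow lightly from both sides to centre the grasp.

```bash
python3 - <<'E'
from h import *
t0=env.current_t()
p=np.array([.503,-.051]);u=np.array([np.cos(np.radians(-63)),np.sin(np.radians(-63))])
env.line_to([*p,.103]);b=F(12);print("base",np.round(b,2),env.current_tcp_pos())
c=[]
for s in(1,-1):
    env.line_to([*(p+s*u*.036),.103],max_speed=.06); d=.036
    while d<.048:
        f=(F(8)-b)[:2]@u
        if abs(f)>1.2:
            f=(F(8)-b)[:2]@u
            if abs(f)>1.2: break
        d+=.0006;env.line_to([*(p+s*u*d),.103])
    q=np.array(env.current_tcp_pos())[:2];c.append((q-p)@u);print(s,d,f,c[-1],env.current_t()-t0)
m=p+u*np.mean(c);print("centre shift",np.mean(c),m)
env.line_to([*m,.103],max_speed=.08);print(env.current_tcp_pos(),np.round(F(8)-b,2),env.current_t())
E
```

```text
base [ 0.19 -0.04  0.25 -0.06  0.14 -0.  ] [ 0.50406549 -0.05136947  0.10439582]
1 0.04200000000000003 -2.1679726490576643 0.041799818700683236 4.675000000000001
-1 0.04380000000000004 2.107400195688584 -0.043550162386883993 10.375
centre shift -0.0008751718431003787 [ 0.50260268 -0.05022022]
[ 0.50242549 -0.05027547  0.10279815] [-0.48 -0.31 -0.34  0.02 -0.01 -0.  ] 14.8917
```

```bash
cat >> h.py <<'E'
import json
def save(**k): json.dump({a:(list(map(float,v)) if np.ndim(v) else float(v)) for a,v in k.items()},open("s.json","w"))
def load():
    d=json.load(open("s.json"));return np.array(d['m']),d['z'],d['yaw'],np.array(d['b'])
def turn(m,z,yaw,b,step,lim,mt,n=8,log=True):
    """turn by steps, nulling side force, until |moment|>mt or yaw reaches lim"""
    while (lim-yaw)*step>0:
        yaw=yaw+np.sign(step)*min(abs(step),abs(lim-yaw));env.line_to([*m,z],quat(yaw))
        f=F(n)-b
        if abs(f[5])>mt: f=.5*(f+F(n)-b)
        if log: print(round(yaw,1),np.round(f,2)[[0,1,2,5]],round(env.current_t(),1))
        m=m+np.clip(np.where(abs(f[:2])>1,f[:2]*1.5e-4,0),-4e-4,4e-4)
        if abs(f[5])>mt or np.linalg.norm(f[:3])>15: break
    return m,yaw,f
E
python3 - <<'E'
from h import *
m=np.array([.5026,-.0502]);z=.103;yaw=27
b=F(20);env.gripper_close();f=F(12)-b
print(np.round(f,2),env.current_finger_gap(),env.current_grasp_force(),env.current_t(),env.current_tcp_pos())
for _ in range(2):
    m=m+np.clip(f[:2]*1.5e-4,-5e-4,5e-4);env.line_to([*m,z],quat(yaw));f=F(8)-b;print(np.round(f,2),env.current_t())
if np.linalg.norm(f[:3])<12:
    m,yaw,f=turn(m,z,yaw,b,-3,14,.11)
save(m=m,z=z,yaw=yaw,b=b)
E
```

```text
[-0.08  0.1   0.07 -0.01 -0.01 -0.  ] 0.010042914194538292 29.906881749629974 16.3833 [ 0.50259428 -0.05024537  0.10299194]
[-0.15 -0.39  0.01 -0.02 -0.   -0.01] 16.7
[ 0.32 -0.24 -0.32  0.01 -0.04 -0.01] 17.0167
24 [-0.23 -0.21  0.04 -0.01] 17.3
21 [-0.45 -0.07 -0.12 -0.01] 17.6
18 [-0.06 -0.18 -0.16  0.01] 18.0
15 [ 0.07 -0.07  0.03 -0.02] 18.3
14 [-0.17 -0.32 -0.07 -0.01] 18.6
```

```bash
python3 - <<'E'
from h import *
m,z,yaw,b=load()
m,yaw,f=turn(m,z,yaw,b,-3,-1,.11)
m,yaw,f=turn(m,z,yaw,b,-1,-14,.115,n=12)
save(m=m,z=z,yaw=yaw,b=b)
E
```

```text
11.0 [-0.11 -0.37  0.22 -0.01] 18.9
8.0 [-0.04 -2.22 -0.31  0.01] 19.2
5.0 [-0.48 -2.69 -0.33  0.03] 19.6
2.0 [-0.37 -1.61 -0.15  0.03] 19.9
-1.0 [-0.27 -1.33  0.29  0.07] 20.2
-2.0 [-0.28  0.17  0.15  0.07] 20.5
-3.0 [0.02 1.09 0.25 0.07] 20.9
-4.0 [-0.12  1.07 -0.24  0.06] 21.2
-5.0 [ 0.37  0.61 -0.38  0.06] 21.6
-6.0 [-0.    0.21 -0.26  0.06] 21.9
-7.0 [ 0.15 -0.22 -0.37  0.06] 22.3
-8.0 [ 0.24 -0.48 -0.45  0.06] 22.6
-9.0 [-0.12 -0.56 -0.26  0.05] 23.0
-10.0 [ 0.14 -0.7  -0.43  0.06] 23.3
-11.0 [-0.32 -0.3  -0.66  0.06] 23.7
-12.0 [-0.18 -0.82 -0.35  0.07] 24.0
-13.0 [-0.36 -0.38 -0.23  0.05] 24.4
-14.0 [-0.62 -0.78 -0.54  0.07] 24.7
```

```bash
python3 - <<'E'
from h import *
m,z,yaw,b=load()
print(env.current_finger_gap(),env.current_grasp_force(),env.current_tcp_pos(),env.current_tool_rot(),quat(yaw),m,env.current_joints())
S=env.grab_frame("side");cv2.imwrite("pics/s2.png",cv2.resize(S[170:290,230:360,::-1],None,fx=5,fy=5,interpolation=cv2.INTER_CUBIC))
E
```

```text
0.010067585596829227 29.91791993379593 [ 0.50254067 -0.05111502  0.1030043 ] [ 2.22981072e-05  9.92557684e-01 -1.21775379e-01 -3.01980003e-05] [ 0.          0.99254615 -0.12186934  0.        ] [ 0.50256468 -0.051093  ] [-3.40977769e-01  9.63967260e-02  1.89790798e+00 -6.21355855e-05
  1.14733722e+00  1.47400085e+00]
```

View pics/s2.png

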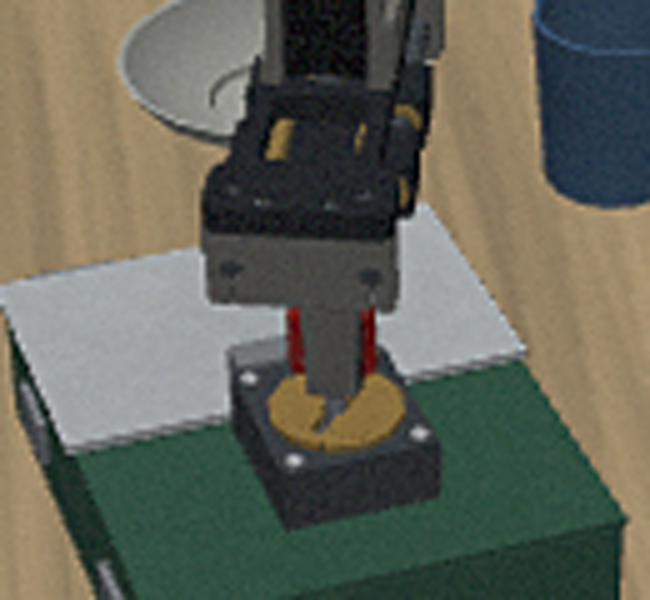

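The gripper has turned the bow with it: the pad edge is at crop (335,350), with red visible on both sides. The gap is still 10 mm, so there is no slip. The stop hasn't been felt yet, so I'll go on gently.

```bash
python3 - <<'E'
from h import *
m,z,yaw,b=load()
m,yaw,f=turn(m,z,yaw,b,-1,-24,.11,n=12)
save(m=m,z=z,yaw=yaw,b=b)
print(env.current_finger_gap())
E
```

```text
-15.0 [-0.58 -1.17 -0.31  0.09] 25.1
-16.0 [-0.41 -1.1  -0.48  0.13] 25.6
0.010106927517559993
```

```bash
python3 - <<'E'
from h import *
m,z,yaw,b=load()
env.hold(.3)
m,yaw,f=turn(m,z,yaw,b,6,26,.09)
if abs(f[5])<.09: m,yaw,f=turn(m,z,yaw,b,2,97,.05)
save(m=m,z=z,yaw=yaw,b=b)
E
```

```text
-10.0 [-0.7   1.42  0.16 -0.02] 26.2
-4.0 [-0.43  1.07 -0.14 -0.01] 26.5
2.0 [-0.05  1.   -0.11 -0.02] 26.9
8.0 [-0.5   1.22  0.26 -0.01] 27.2
14.0 [-0.5   0.65 -0.13 -0.01] 27.5
20.0 [-0.65  0.25 -0.35 -0.02] 27.8
26.0 [-0.47  0.31 -0.1   0.01] 28.2
28.0 [-0.23  0.18 -0.51 -0.  ] 28.5
30.0 [-0.41  0.08 -0.01 -0.01] 28.8
32.0 [-0.06  0.15 -0.21 -0.01] 29.1
34.0 [-0.19  0.28  0.16 -0.  ] 29.4
36.0 [-0.24  0.24 -0.25  0.01] 29.7
38.0 [-0.41 -0.03 -0.17  0.  ] 30.1
40.0 [-0.14  0.04 -0.34  0.01] 30.4
42.0 [-0.07  0.11 -0.06  0.  ] 30.7
44.0 [-0.38  0.03  0.06  0.  ] 31.0
46.0 [-0.44  0.14 -0.05 -0.01] 31.3
48.0 [-0.47  0.46 -0.49 -0.01] 31.6
50.0 [-0.27  0.25  0.12 -0.01] 32.0
52.0 [-0.25  0.05 -0.05 -0.  ] 32.3
54.0 [-0.25  0.1  -0.18 -0.01] 32.6
56.0 [-0.75  0.32 -0.14 -0.01] 32.9
58.0 [-1.17  0.81  1.07 -0.02] 33.2
60.0 [-2.65  1.29  1.79 -0.03] 33.5
62.0 [-3.14  1.55  2.06 -0.04] 33.9
64.0 [-3.86  1.84  2.49 -0.14] 34.2
```

```bash
cat >> h.py <<'E'
def lift(m,z,yaw,b,dz,ztop,fmax=7,n=6):
    while z<ztop-1e-6:
        z=min(z+dz,ztop);env.line_to([*m,z],quat(yaw));f=F(n)-b
        print("z",round(z,4),np.round(f,2)[[0,1,2,5]],round(env.current_t(),1))
        m=m+np.clip(np.where(abs(f[:2])>1,f[:2]*1.5e-4,0),-4e-4,4e-4)
        if -f[2]>fmax: return m,z,False
    return m,z,True
E
python3 - <<'E'
from h import *
m,z,yaw,b=load()
m,yaw,f=turn(m,z,yaw,b,-1.5,61.5,.3)
z0=z
for k in range(4):
    m,z,ok=lift(m,z,yaw,b,.001,z0+.007)
    if ok: break
    z=z0+.001;env.line_to([*m,z],quat(yaw));m,yaw,f=turn(m,z,yaw,b,1,yaw+(1 if k<2 else 1),.13)
print(ok)
save(m=m,z=z,yaw=yaw,b=b)
E
```

```text
62.5 [-1.31  0.52 -0.1  -0.05] 34.6
61.5 [ 0.23 -0.48 -0.58 -0.01] 34.9
z 0.104 [ 1.02 -0.25 -0.22 -0.02] 35.2
z 0.105 [ 1.05  0.21 -0.12 -0.  ] 35.5
z 0.106 [ 1.11 -0.15  0.18 -0.  ] 35.8
z 0.107 [ 0.18  0.14 -0.12  0.01] 36.1
z 0.108 [ 0.38 -0.26 -0.2  -0.  ] 36.4
z 0.109 [ 0.37 -0.47 -0.53 -0.01] 36.7
z 0.11 [ 0.27 -0.17 -0.32 -0.01] 37.0
True
```

```bash
python3 - <<'E'
from h import *
m,z,yaw,b=load()
m,z,ok=lift(m,z,yaw,b,.005,.14)
if ok:
    env.line_to([*m,.20],max_speed=.1)
    env.line_to([.5184,.3077,.20],max_speed=.15)
    z=.2;m=np.array([.5184,.3077])
    print(env.current_t(),env.current_tcp_pos(),env.current_finger_gap(),env.current_grasp_force(),np.round(F(8)-b,2))
    a=env.grab_frame("side")[90:290,230:390,::-1];cv2.imwrite("pics/s3.png",cv2.resize(a,None,fx=3,fy=3))
save(m=m,z=z,yaw=yaw,b=b)
E
```

```text
z 0.115 [ 0.   -0.25 -0.85 -0.01] 37.3
z 0.12 [-0.27 -0.03 -0.72 -0.  ] 37.6
z 0.125 [-0.12 -0.07 -0.57  0.01] 37.9
z 0.13 [ 0.2  -0.3  -0.34 -0.02] 38.2
z 0.135 [ 0.12 -0.12 -0.67  0.  ] 38.5
z 0.14 [-0.32 -0.27 -0.48 -0.  ] 38.8
42.0667 [0.51850501 0.30728167 0.2000345 ] 0.010011302992928727 29.990818798542023 [ 0.   -0.28 -0.32 -0.02 -0.05 -0.  ]
```

View pics/s3.png

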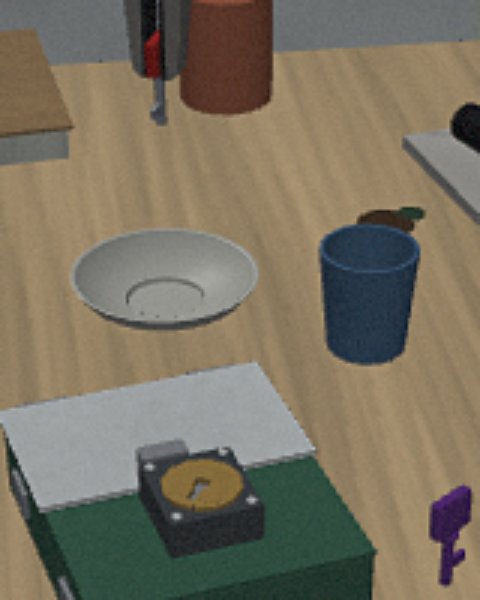

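The key is held with its tip at crop (160,122), above the dish at crop (165,275). The keyhole is empty. I'll lower it until it touches the floor.

```bash
python3 - <<'E'
from h import *
m,z,yaw,b=load()
print("dish px pred",proj("side",np.array([.5184,.3077,.032])))
env.line_to([*m,.07],max_speed=.12);env.line_to([*m,.056],max_speed=.05);b=F(16);z=.056
while z>.042:
    z-=.0015;env.line_to([*m,z]);f=F(8)-b
    if f[2]>1.5: break
print(z,np.round(f,2),env.current_t())
z+=.001;env.line_to([*m,z])
env.open_gripper();env.hold(.3)
env.line_to([*m,.2],max_speed=.12);env.hold(.5)
print(env.current_t(),env.current_finger_gap())
a=env.grab_frame("side")[110:300,220:380,::-1];cv2.imwrite("pics/s4.png",cv2.resize(a,None,fx=3,fy=3))
E
```

```text
dish px pred [284.84964447 180.18963373]
0.04549999999999999 [ 0.03  0.13  2.52 -0.02  0.03  0.  ] 46.2
49.9417 0.09141850441538989
```

View pics/s4.png

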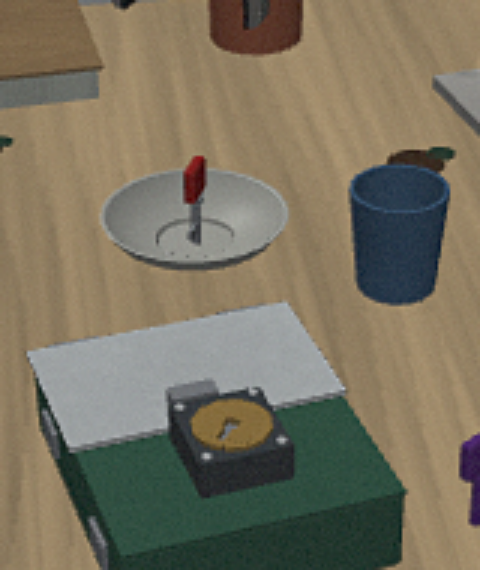

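The key stands free in the dish, with its tip at crop (195,240). The bow is 56 mm above the floor, under the 60 mm limit, and nothing touches it, so I'm handing in.

```bash
python3 -c "
from bench import env
print(env.job_done(),env.current_t())"
```

```text
the job is handed in; nothing more can be done
the job is handed in; nothing more can be done
```

I turned the key clockwise to the stop that marks the bolt fully out, then back anticlockwise to its stop, drew it out and left it standing free in the white dish; the job is handed in, with no verdict returned.

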